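# Fetch a crucible from the lockbox to cap the loaded one

### The arm

A 7-joint arm with a two-finger parallel gripper is mounted at the origin on the work surface. World frame = base frame: x ahead of the robot, y to its left, z up, the work surface at z = 0. Lengths are in m, angles in rad, forces in N, time in s.
With the tool pointing down it reaches from about 0.425 to 0.875 m from the base axis. Payload 4.7 kg.
Tool frame: the origin (TCP) lies at the very end of the fingers, on their centre line; the grasp point (between the pads) lies 19 mm behind it (grip_point_offset is the distance from the TCP to the grasp point, in m); x points along the fingers, z is the direction in which the jaws open and shut, and the axes are right-handed (so a half turn about x gives the same grasp; the last joint's range is limited). The gripper opens to 87 mm and grips with 3 to 60 N. Pads are 19 mm wide; open, the fingers measure 117 mm over their backs; the gripper's body (75 mm by 190 mm) begins 51 mm behind the grasp point.
Start: joints at [1.3, 0.321, -0.07, 1.45, 0.023, 1.371, -0.057], TCP at [0.183, -0.624, 0.223] pointing down, gripper open.
Joint ranges: [-2.86, 2.86], [-0.3, 2.09], [-1.38, 1.24], [0.06, 2.45], [-1.56, 4.7], [0.09, 2.05], [-2.69, 2.69]. Speed limits (rad/s): [2.57, 2.57, 3.14, 3.14, 3.14, 3.14, 3.14].

### API

Orientations are given as a rotation vector (axis times angle).
In Python, from bench import get_state, get_image, calibration, close_job, grip_point_offset gives the robot as it stands.
- The arm moves only by the tool play_rows, never from a script. Its argument "targets" is a list of rows, each an object with "claw": the closure, from 0 (fully open) to 1 (shut); "linear": the shift along the tool's x, y, z as a fraction of full scale, a list of three; "rotation": the turn, a rotation vector about the tool's x, y, z as a fraction of full scale, a list of three. In form: [{"claw": claw, "linear": [x, y, z], "rotation": [wx, wy, wz]}, ...]. A call has 1 to 10 rows; each row shifts and turns the pose as measured when the row begins, along the tool's axes as they then stand; what a row does not reach is not made up. Full scale, the value 1, is 2.5 cm for a shift and 90 degrees for a turn. A row lasts 1/12 s, in which the tool goes at most 41.7 mm and 7.16 degrees, less where a joint would pass 70% of its speed; a pose out of reach is approached as far as the arm can. A call with a number of a shift or a turn outside -1 to 1 is refused whole. A call with a gripper value outside its range is refused whole. The fingers move at their own pace and stop on an object; "newtons" is the grip in N (left out, the last holds). Time passes only in rows, so rows that do not move let the fingers close. It gives the time, the measured TCP pose, the force and the opening at its end, in the units of the state.
- get_state(): the state, without advancing time (a new reading comes with each control period).
- get_image(name): name is "side" or "top" or "wrist"; returns the picture (400x640x3 uint8, blue, green, red); there is no depth.
- calibration(name): a dict with "fx", "fy", "cx", "cy" (pixels), "rvec" (rotation vector, rad) and "tvec" (3), from world to camera coordinates, as OpenCV has them; the wrist camera has in their place "hand_eye" (4x4, takes a point from camera to tool coordinates, whose origin is the TCP and whose axes are the tool frame's). Camera axes: x right, y down, z forward; pixel columns grow to the right and rows downward; lengths in m; the calibration is good to about 2 mm. A picture is of the moment at which its call begins: read the wrist's pose just before it. calibration takes no time and is no camera call.
- close_job(): hands the job in, once; it reports no verdict.
The state is a dict: "time": time; "joint_positions": joint angles; "qd": joint speeds; "joint_torque": joint torques, N m; "position": TCP position; "tool_rot": TCP orientation; "ft_force": force on the tool from outside, world axes, zero at the start; "torque": the same for the moment, N m; "grip_width": opening from 0.0 (shut) to 1.0 (fully open).
Only numpy, scipy, OpenCV 4.12 (cv2) and the standard library are available. Lean on these libraries where they do the work, as an engineer would, in place of code of your own. Each camera call takes 0.05 s, during which the arm holds its last target. There are 200 camera calls.

### The job

The loaded crucible standing open on its buff setter tile needs its cover: the crucible of the same size kept mouth-down in the grey lockbox. The padlock is already off: flip the hasp off its staple and right over onto the lid, then raise the lid all the way until it rests open on its own. Lift the matching crucible out and set it, still mouth-down, softly and squarely rim on rim on the loaded one; leave the loaded crucible on its tile, the small crucible, the mortar and the padlock where they are, and the lid and hasp open.

Things in the scene. Friction and masses are not known exactly. Their poses are not given: they have to be found in the camera images.
- box: Grey sheet-steel lockbox fixed on the bench, 205 deep (x) x 300 wide (y) x 88 mm high. Origin: centre of its underside; x axis from its front to its back, z up. Top flush at 88 mm: fixed front ledge x = -102 to -47 mm, then the lid from x = -46 mm. Under the lid one open compartment, x = -47 to +99, y = -147 to +147 mm, floor 5 mm above the bench, no dividers, side walls to 85 mm.
- staple (a point): Top of the steel staple fixed on the ledge in the middle of the width (box frame x = -76, y = 0, z = 108 mm): a wire loop in the box's x-z plane, 18 mm long, 6 mm wide, 20 mm high, standing up through the slot (26 x 14 mm) of the hasp strap.
- lid (a joint): Lid hinge (rad): 0 closed and flush with the ledge, grows as the front edge rises and goes back; stop at 1.95. The lid (145 mm deep, 4 mm thick, 0.5 kg) has a light, damped hinge: short of upright (about 1.5) it falls shut when let go, past it it falls gently open to the stop and rests there.
- lid_hinge (a point): Point on the lid's hinge axis (along the box's y), at the rear, in the plane of the lid's top face (box frame x = 98.5, y = 0, z = 88 mm).
- handle_left (a point): Middle of the grip bar of the left (+y) one of two equal bow handles on the lid. The bar is round, 10 mm thick, runs along the lid's y for 60 mm, its axis 38 mm above the lid's top face, 16 mm behind the lid's front edge and 128.5 mm from the hinge axis with the lid closed; moves with the lid.
- handle_right (a point): The same for the right (-y) handle; the handles are at y = +90 and -90 mm, the hasp between them.
- hasp (a joint): Hasp hinge (rad), relative to the lid: 0 = strap lying forward over the staple, 1.57 = standing upright from the lid, 2.95 (stop) = folded back on the lid. Turns easily; past upright it drops back by its own weight (strap 0.12 kg).
- hasp_pivot (a point): Middle of the hasp's hinge barrel on the lid, 6 mm behind the lid's front edge (box frame x = -40, y = 0), axis along y, 5 mm above the lid's top face; moves with the lid.
- hasp_lip (a point): Middle of the rolled end edge (6 mm thick) of the strap. The strap is steel, 34 mm wide, 4 mm thick; its last 22 mm are bent up at 45 degrees as a finger lip, so that when closed this point is 77 mm in front of the pivot, 14 mm above it, 19 mm above the ledge and 14 mm beyond the box's front face. In front of and under the lip there is free room; it swings up and over about the pivot.
- cover_center (a point): Centre (half-way up) of the crucible to fetch: white alumina, plain cylinder 50 mm across, 60 mm high, 4 mm wall, 0.17 kg (varies), standing mouth-down on the compartment's floor, in its left or right half. Its z axis points from the mouth up to the closed end.
- small_center (a point): Centre of a smaller crucible of the same make, 34 mm across, 38 mm high, also mouth-down in the box, in the other half. Bystander.
- pot_center (a point): Centre (half-way up) of the loaded crucible: the same size as the cover (50 mm across, 60 mm high, 4 mm wall), loose, mouth-up on the tile, a small grey pressed pellet in it. z points up to the mouth.
- tile: Buff fireclay setter tile fixed on the bench, 100 x 100 x 12 mm, to the left or right of the box; origin at the centre of its underside.
- mortar: White mortar with pestle in it, 96 mm across, 50 mm high (pestle to 82 mm), on the other side of the box from the tile; origin at the centre of its underside. Bystander.
- padlock: Open brass padlock lying flat on the bench to the right of the box, toward the back, 36 x 75 x 18 mm; origin at the centre of its underside. Bystander.
Not all that is in view belongs to the job. What is shaped like the part that bears pot_center but purple is not meant. Leave any green look-alike of the tile alone.

How it is judged:
On the way, in this order (a step that is already met when the one before it is completed fails the run):
1. the hasp is flipped over onto the lid while the lid is still shut (value of joint hasp above 2.3 rad and value of joint lid below 0.08 rad), for 0.2 s.
2. the lid is raised past upright and stays open, the hasp still folded back (value of joint lid above 1.7 rad and value of joint hasp above 2 rad), for 0.2 s.
3. the matching crucible is lifted out of the box, mouth-down (height (world z) of cover_center above 0.125 m and angle between cover_center's own z axis and vertical below 0.35 rad), for 0.1 s.
At the end, for the whole second after the job is handed in: The cover crucible rests mouth-down on the upright loaded crucible, rim on rim, centred within 6 mm and both upright within 0.08 rad, nothing held; the loaded crucible stands on its tile; the lid is open beyond 1.7 rad and the hasp folded back on it beyond 2.0 rad (all of step 2 and horizontal distance between cover_center and pot_center below 0.006 m and distance between cover_center and pot_center between 0.056 and 0.064 m and height (world z) of cover_center above 0.095 m and angle between each of cover_center, pot_center's own z axis and vertical below 0.08 rad and x of pot_center in the frame of tile between -0.045 and 0.045 m and y of pot_center in the frame of tile between -0.045 and 0.045 m); the robot touches nothing.
It fails at once if the loaded crucible is knocked: pushed more than 20 mm or tipped (distance of pot_center from where it was at the start of the episode above 0.02 m or angle between pot_center's own z axis and vertical above 0.3 rad).
It fails at once if the cover is pressed or banged onto the loaded crucible with over 50 N (contact force between cover and pot above 50 N).
It fails at once if the cover is dropped or banged onto the loaded crucible (moving faster than 0.3 m/s within 30 mm of its rim) (horizontal distance between cover_center and pot_center below 0.02 m and distance between cover_center and pot_center below 0.09 m and linear speed of cover above 0.3 m/s).
It fails at once if the small crucible is shifted more than 25 mm (distance of small_center from where it was at the start of the episode above 0.025 m).
It fails at once if the mortar or the padlock is shifted more than 25 mm (distance of any of mortar, padlock from where it was at the start of the episode above 0.025 m).
It also fails if it takes over 67 s, if anything falls off the work surface, if the arm or the gripper's body presses on something with over 40 N, if the wrist force passes 120 N, or if a joint passes its speed limit or range.

## Working session

There is one attempt and no reset: what is moved stays moved. The work goes in short steps, Python scripts to look and compute and a tool call to move; the robot and the scene stay as the last step left them, time stands still between calls to the robot, and variables do not carry over. Pictures are saved under pics/ and viewed, about 8 in all and at most 12, crops included, and the job is handed in when it is done.

Besides the shell and the picture viewer there is one more tool, called after "Emit:" as name([rows], argument=value, ...), one row to a line, values as JSON. play_rows: Moves the arm, as the interface text tells. Shift numbers are shares of 2.5 cm and turn numbers shares of 90 degrees, none past 1 either way. Its arguments: {"type":"object","properties":{"targets":{"type":"array"},"newtons":{"type":"number"}},"required":["targets"]}

```bash
ls; mkdir -p pics; python3 - <<'E'
from bench import *
import cv2
print(get_state()); print(grip_point_offset if not callable(grip_point_offset) else grip_point_offset())
for n in("side","top","wrist"):
    print(n,calibration(n)); cv2.imwrite(f"pics/{n}0.png",get_image(n))
E
```

```text
pics
{'time': 0.0, 'joint_positions': array([ 1.30006816,  0.32181347, -0.07008303,  1.45166898,  0.02259612,
        1.3707651 , -0.05691911]), 'qd': array([ 0.00116344, -0.00140046, -0.00058218, -0.00042708, -0.00041588,
       -0.00011676,  0.00061137]), 'joint_torque': array([-9.17123289e-04, -4.91293180e+01, -4.03952077e-01, -3.12526989e+01,
       -6.38301973e-02,  4.35031636e-02,  1.16165279e-04]), 'position': array([ 0.18244631, -0.62330695,  0.22147069]), 'tool_rot': array([ 0.99795055,  1.33217674, -0.99621451]), 'ft_force': array([ 0.25508174, -0.38917438,  0.34012167]), 'torque': array([-0.03306816, -0.04273816, -0.00070208]), 'grip_width': 0.9983983838708085}
0.0187
side {'fx': 465.4214561299179, 'fy': 465.4214561299179, 'cx': 325.830009809082, 'cy': 196.1431487204829, 'rvec': array([ 0.26921251, -2.77730018,  1.30703698]), 'tvec': array([0.49669355, 0.12128125, 1.34326638])}
top {'fx': 449.07325071646045, 'fy': 449.07325071646045, 'cx': 321.1876891495694, 'cy': 201.7808911429405, 'rvec': array([ 2.14885472, -2.16516608,  0.1131612 ]), 'tvec': array([0.07451903, 0.48229988, 1.25085356])}
wrist {'fx': 279.3970847080589, 'fy': 279.3970847080589, 'cx': 321.8492446665974, 'cy': 197.21461415918318, 'hand_eye': array([[-4.34499449e-04, -2.74429762e-01,  9.61607049e-01,
        -1.61847425e-01],
       [ 7.32145872e-04, -9.61606969e-01, -2.74429409e-01,
         7.46498966e-02],
       [ 9.99999638e-01,  5.84797205e-04,  6.18740316e-04,
         4.26581730e-04],
       [ 0.00000000e+00,  0.00000000e+00,  0.00000000e+00,
         1.00000000e+00]])}
```

View pics/top0.png

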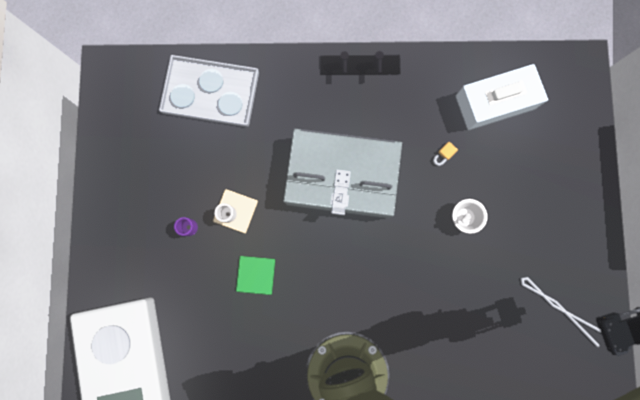

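View pics/side0.png

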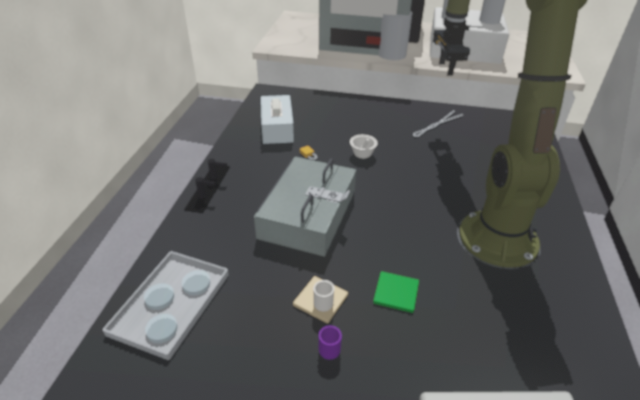

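The pot is the white crucible at top (225,213) on the buff tile (236,211). The look-alikes are the purple cup (185,227), the green tile (256,275) and the white mortar (470,216). The box is at (343,172) with its hasp at (341,195), and the padlock is at (447,153).

```bash
cat > h.py <<'E'
import numpy as np, cv2
from scipy.spatial.transform import Rotation as R
from bench import *
def cam(n,st=None):
    c=calibration(n); K=np.array([[c['fx'],0,c['cx']],[0,c['fy'],c['cy']],[0,0,1]])
    if n=='wrist':
        st=st or get_state(); T=np.eye(4);T[:3,:3]=R.from_rotvec(st['tool_rot']).as_matrix();T[:3,3]=st['position']
        M=T@c['hand_eye']; return K,M[:3,:3],M[:3,3]
    Rm=R.from_rotvec(c['rvec']).as_matrix(); return K,Rm.T,-Rm.T@c['tvec']
def plane(C,px,z):
    K,Rc,o=C; px=np.atleast_2d(px).astype(float)
    d=(Rc@np.linalg.inv(K)@np.c_[px,np.ones(len(px))].T).T
    return o+d*((z-o[2])/d[:,2])[:,None]
def proj(C,P):
    K,Rc,o=C; p=(K@Rc.T@(np.atleast_2d(P)-o).T).T; return p[:,:2]/p[:,2:]
def tri(C1,p1,C2,p2):
    A=[];b=[]
    for (K,Rc,o),p in((C1,p1),(C2,p2)):
        d=Rc@np.linalg.inv(K)@np.r_[p,1.];d/=np.linalg.norm(d);P=np.eye(3)-np.outer(d,d);A.append(P);b.append(P@o)
    return np.linalg.lstsq(np.vstack(A),np.hstack(b),rcond=None)[0]
E
python3 - <<'E'
from h import *
im=cv2.imread('pics/top0.png');C=cam('top');print('cam',C[2])
hsv=cv2.cvtColor(im,cv2.COLOR_BGR2HSV)
def big(m,roi):
    x0,y0,x1,y1=roi;z=np.zeros_like(m);z[y0:y1,x0:x1]=m[y0:y1,x0:x1]
    c,_=cv2.findContours(z,cv2.RETR_EXTERNAL,cv2.CHAIN_APPROX_NONE);return max(c,key=cv2.contourArea)
t=big(cv2.inRange(hsv,(8,40,120),(30,255,255)),(205,180,270,240))
for z in(.012,):
    q=plane(C,t[:,0],z)[:,:2].astype(np.float32);print('tile',cv2.minAreaRect(q))
b=big(cv2.inRange(hsv,(0,0,80),(180,70,255)),(275,120,410,225))
q=cv2.approxPolyDP(cv2.convexHull(b),3,True)[:,0];print(q.tolist());print(plane(C,q,.088).round(4).tolist())
p=cv2.resize(im[120:240,180:420],None,fx=3.3,fy=3.3,interpolation=cv2.INTER_CUBIC);cv2.imwrite('pics/c1.png',p)
E
```

```text
cam [0.33558591 0.05797055 1.29877727]
tile ((0.46072226762771606, 0.3198951482772827), (0.10474270582199097, 0.10349384695291519), 69.78755187988281)
[[409, 120], [409, 224], [275, 224], [275, 120]]
[[0.7017, -0.1743, 0.088], [0.4137, -0.1658, 0.088], [0.4165, 0.1955, 0.088], [0.7055, 0.1969, 0.088]]
```

View pics/c1.png

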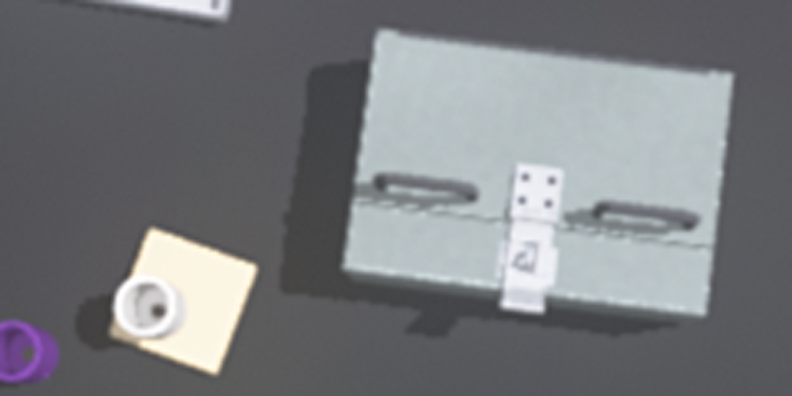

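Crop c1: the white crucible (145,305) has a dark pellet and stands on the buff tile (185,300). The purple one (20,350) is the decoy. The hasp strap is at (528,260), with its lip at (522,300).

```bash
python3 - <<'E'
from h import *
im=cv2.imread('pics/top0.png');C=cam('top')
f=lambda x,y:(180+(x+.5)/3.3-.5,120+(y+.5)/3.3-.5)
bl,br=plane(C,[f(378,32),f(732,72)],.088)
print('back',bl,br,np.linalg.norm(bl-br))
yv=(bl-br)[:2];yaw=np.arctan2(-yv[0],yv[1]);print('yaw',yaw,np.degrees(yaw))
xa=np.array([np.cos(yaw),np.sin(yaw)]);ya=np.array([-xa[1],xa[0]])
o=(bl+br)[:2]/2-.1025*xa;print('box o',o)
W=lambda x,y,z:np.r_[o+xa*x+ya*y,z]
for n,p in dict(fl=(-.1025,.15,.088),fr=(-.1025,-.15,.088),lip=(-.117,0,.107),hl=(-.030,.09,.126),hr=(-.030,-.09,.126),pivot=(-.04,0,.093)).items():
    w=W(*p);q=proj(C,w)[0];print(n,w.round(4),'crop',((q-[180,120]+.5)*3.3-.5).round(0))
print('pot rim',plane(C,[f(148,304)],.072))
print(R.from_rotvec(get_state()['tool_rot']).as_matrix().round(3))
E
```

```text
back [0.67835771 0.14357428 0.088     ] [ 0.64117866 -0.15181558  0.088     ] 0.29772041620450573
yaw -0.12520594474045726 -7.173772203576409
box o [0.55807056 0.00867945]
fl [0.4751 0.1703 0.088 ] crop [346. 273.]
fr [ 0.4376 -0.1273  0.088 ] crop [709. 316.]
lip [0.442  0.0233 0.107 ] crop [525. 310.]
hl [0.5395 0.1017 0.126 ] crop [427. 187.]
hr [ 0.5171 -0.0769  0.126 ] crop [650. 213.]
pivot [0.5184 0.0137 0.093 ] crop [535. 218.]
pot rim [[0.45230085 0.33648366 0.072     ]]
[[-0.001  0.96   0.281]
 [ 0.001  0.281 -0.96 ]
 [-1.    -0.    -0.001]]
```

Emit:
play_rows([
  {"claw":0,"linear":[0,1,-0.5],"rotation":[0,0,0]},
  {"claw":0,"linear":[0,1,-0.5],"rotation":[0,0,0]},
  {"claw":0,"linear":[0,1,-0.5],"rotation":[0,0,0]},
  {"claw":0,"linear":[0,1,-0.5],"rotation":[0,0,0]},
  {"claw":0,"linear":[0,1,-0.5],"rotation":[0,0,0]},
  {"claw":0,"linear":[0,1,-0.5],"rotation":[0,0,0]},
  {"claw":0,"linear":[0,1,-0.5],"rotation":[0,0,0]},
  {"claw":0,"linear":[0,1,-0.8],"rotation":[0,0,0]},
  {"claw":0,"linear":[0,1,-0.8],"rotation":[0,0,0]},
  {"claw":0,"linear":[0,1,-0.8],"rotation":[0,0,0]},
])

```text
time: 0.98
position: [0.3798, -0.41, 0.2156]
tool_rot: [1.011, 1.333, -1.015]
ft_force: [0.4, -0.5, -0.4]
grip_width: 0.999
```

Emit:
play_rows([
  {"claw":0,"linear":[0,0.7,-1],"rotation":[0,0,0]},
  {"claw":0,"linear":[0,0.7,-1],"rotation":[0,0,0]},
  {"claw":0,"linear":[0,0.7,-1],"rotation":[0,0,0]},
  {"claw":0,"linear":[0,0.7,-1],"rotation":[0,0,0]},
  {"claw":0,"linear":[0,0.6,-1],"rotation":[0,0,0]},
  {"claw":0,"linear":[0,0.6,-1],"rotation":[0,0,0]},
  {"claw":0,"linear":[0,0.5,-1],"rotation":[0,0,0]},
  {"claw":0,"linear":[0,0.5,-1],"rotation":[0,0,0]},
  {"claw":0,"linear":[0,0.5,-1],"rotation":[0,0,0]},
  {"claw":0,"linear":[0,0.4,-1],"rotation":[0,0,0]},
])

```text
time: 1.82
position: [0.4597, -0.1126, 0.2138]
tool_rot: [1.008, 1.337, -1.011]
ft_force: [0.0, 0.3, -0.5]
grip_width: 0.999
```

Emit:
play_rows([
  {"claw":0,"linear":[0,0.4,-1],"rotation":[0,0,0]},
  {"claw":0,"linear":[0,0.4,-1],"rotation":[0,0,0]},
  {"claw":0,"linear":[0,0.4,-1],"rotation":[0.078,0,0]},
  {"claw":0,"linear":[0,0.1,-1],"rotation":[0.078,0,0]},
  {"claw":0,"linear":[0,0,-1],"rotation":[0.078,0,0]},
  {"claw":0,"linear":[0,0,0],"rotation":[0,0,0]},
])

```text
time: 2.32
position: [0.4654, 0.0315, 0.2139]
tool_rot: [1.285, 1.171, -1.291]
ft_force: [-0.5, 1.3, 0.2]
grip_width: 0.999
```

```bash
cat >> h.py <<'E'
def snap(n,f):
    st=get_state();im=get_image(n);C=cam(n,st) if n=='wrist' else cam(n);cv2.imwrite(f,im);np.savez(f+'.npz',K=C[0],R=C[1],o=C[2]);return im,C,st
def load(f):
    d=np.load(f+'.npz');return cv2.imread(f),(d['K'],d['R'],d['o'])
E
python3 - <<'E'
from h import *
im,C,st=snap('wrist','pics/w1.png')
print(st['time'],st['position'],R.from_rotvec(st['tool_rot']).as_matrix().round(3).tolist(),C[2])
E
```

```text
2.3167 [0.46543389 0.03154199 0.2139099 ] [[-0.011, 0.995, -0.104], [0.007, -0.104, -0.995], [-1.0, -0.012, -0.006]] [0.54157815 0.02206264 0.37487303]
```

View pics/w1.png

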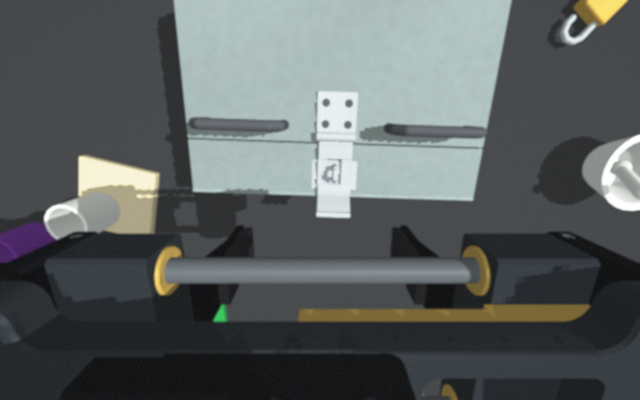

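Wrist w1: the front ledge corners are at (193,191) and (474,200), and the lip is at (334,214). The handle bars run (192–286,124) and (388–485,131).

```bash
python3 - <<'E'
from h import *
im,C=load('pics/w1.png')
a,b=plane(C,[(193,191),(474,200)],.088);print('front',a,b,np.linalg.norm(a-b))
yv=(a-b)[:2];yaw=np.arctan2(-yv[0],yv[1]);print('yaw',yaw)
xa=np.array([np.cos(yaw),np.sin(yaw)]);print('o',(a+b)[:2]/2+.1025*xa)
print('lip',plane(C,[(334,214)],.107))
print('handles L,R',plane(C,[(239,124),(436,130.5)],.126))
print('padlock/mortar skip; hinge pivot bar y',plane(C,[(336,137)],.093))
E
```

```text
front [0.47760692 0.16846708 0.088     ] [ 0.4371435  -0.12942465  0.088     ] 0.30062729375406705
yaw -0.13500636239011704
o [0.55894251 0.00572506]
lip [[0.44339771 0.02124593 0.107     ]]
handles L,R [[ 0.54087815  0.09540606  0.126     ]
 [ 0.51793229 -0.07350824  0.126     ]]
padlock/mortar skip; hinge pivot bar y [[0.51863382 0.0118981  0.093     ]]
```

Emit:
play_rows([
  {"claw":0,"linear":[0,-0.85,0.5],"rotation":[0.018,-0.004,0.0075]},
  {"claw":0,"linear":[1,0,0],"rotation":[0,0,0]},
  {"claw":0,"linear":[1,0,0],"rotation":[0,0,0]},
  {"claw":0,"linear":[1,0,0],"rotation":[0,0,0]},
  {"claw":0,"linear":[0.8,0,0],"rotation":[0,0,0]},
  {"claw":0,"linear":[0,0,0],"rotation":[0,0,0]},
])

```text
time: 2.87
position: [0.4437, 0.0118, 0.1176]
tool_rot: [1.298, 1.136, -1.299]
ft_force: [-1.0, -1.0, 0.6]
grip_width: 0.998
```

```bash
cat >> h.py <<'E'
YAW=-.132;O=np.array([.5588,.0065]);XA=np.array([np.cos(YAW),np.sin(YAW)]);YA=np.array([-XA[1],XA[0]])
def W(x,y,z): return np.r_[O+XA*x+YA*y,z]
def go(target,yaw=YAW):  # shares needed, tool down, tool y axis at yaw
    st=get_state();Rc=R.from_rotvec(st['tool_rot']).as_matrix()
    y=np.array([np.cos(yaw),np.sin(yaw),0]);x=np.array([0,0,-1.]);Rt=np.c_[x,y,np.cross(x,y)]
    print('t',round(st['time'],2),'pos',st['position'].round(4),'force',st['ft_force'].round(1),'grip',round(st['grip_width'],3))
    print('lin',(Rt.T@(target-st['position'])/.025).round(2),'(target axes) rot',(R.from_matrix(Rc.T@Rt).as_rotvec()/(np.pi/2)).round(4))
E
python3 -c "
from h import *
go(W(-.117,0,.094))"
```

```text
t 2.87 pos [0.4437 0.0118 0.1176] force [-1.  -1.   0.6] grip 0.998
lin [ 0.95 -0.09 -0.4 ] (target axes) rot [ 0.0042  0.0049 -0.0048]
```

Emit:
play_rows([
  {"claw":0,"linear":[0,-0.1,-0.4],"rotation":[0.004,0.005,-0.005]},
  {"claw":0,"linear":[0.95,0,0],"rotation":[0,0,0]},
  {"claw":1,"linear":[0,0,0],"rotation":[0,0,0]},
  {"claw":1,"linear":[0,0,0],"rotation":[0,0,0]},
  {"claw":1,"linear":[0,0,0],"rotation":[0,0,0]},
  {"claw":1,"linear":[0,0,0],"rotation":[0,0,0]},
  {"claw":1,"linear":[0,0,0],"rotation":[0,0,0]},
  {"claw":1,"linear":[0,0,0],"rotation":[0,0,0]},
], newtons=4)

```text
time: 3.53
position: [0.4473, 0.0218, 0.1013]
tool_rot: [1.312, 1.139, -1.301]
ft_force: [0.2, -0.2, -0.9]
grip_width: 0.628
```

```bash
python3 -c "
from h import *
go(W(-.117,0,.094))
for q in np.arange(0,2.31,.2):
    a=np.arctan2(14,77)+q; print(q.round(1),(W(-.040-.0783*np.cos(a),0,.093+.0783*np.sin(a))-W(-.117,0,.107)).round(4), (np.array([-np.cos(a)*78.3+77,np.sin(a)*78.3-14])/25).round(2))
"
```

```text
t 3.53 pos [0.4473 0.0218 0.1013] force [ 0.2 -0.2 -0.9] grip 0.628
lin [ 0.29 -0.18  0.02] (target axes) rot [-0.0011 -0.0014 -0.0043]
0.0 [-0.  0.  0.] [-0.  0.]
0.2 [ 0.0042 -0.0006  0.015 ] [0.17 0.6 ]
0.4 [ 0.0114 -0.0015  0.0289] [0.46 1.16]
0.6 [ 0.0211 -0.0028  0.0411] [0.85 1.64]
0.8 [ 0.0331 -0.0044  0.051 ] [1.34 2.04]
1.0 [ 0.0468 -0.0062  0.0584] [1.89 2.34]
1.2 [ 0.0616 -0.0082  0.0629] [2.49 2.52]
1.4 [ 0.077  -0.0102  0.0643] [3.11 2.57]
1.6 [ 0.0924 -0.0123  0.0626] [3.73 2.5 ]
1.8 [ 0.1072 -0.0142  0.0578] [4.33 2.31]
2.0 [ 0.1207 -0.016   0.0502] [4.87 2.01]
2.2 [ 0.1325 -0.0176  0.04  ] [5.35 1.6 ]
```

Emit:
play_rows([
  {"claw":1,"linear":[0.3,-0.18,0],"rotation":[0,0,0]},
  {"claw":1,"linear":[0.1,-0.02,0],"rotation":[0,0,0]},
  {"claw":1,"linear":[0,0,0],"rotation":[0,0,0]},
  {"claw":1,"linear":[0,0,0],"rotation":[0,0,0]},
  {"claw":1,"linear":[0,0,0],"rotation":[0,0,0]},
])

```text
time: 3.95
position: [0.4434, 0.0238, 0.0919]
tool_rot: [1.314, 1.137, -1.297]
ft_force: [-0.1, 0.6, 0.4]
grip_width: 0.393
```

```bash
python3 -c "
from h import *
go(W(-.117,0,.094))"
```

```text
t 3.95 pos [0.4434 0.0238 0.0919] force [-0.1  0.6  0.4] grip 0.393
lin [-0.08 -0.02  0.08] (target axes) rot [-0.0009 -0.0024 -0.0068]
```

Emit:
play_rows([
  {"claw":1,"linear":[-0.6,0.17,0],"rotation":[0,0,0]},
  {"claw":1,"linear":[-0.56,0.29,0],"rotation":[0,0,0]},
  {"claw":1,"linear":[-0.48,0.39,0],"rotation":[0,0,0]},
  {"claw":1,"linear":[-0.4,0.49,0],"rotation":[0,0,0]},
  {"claw":1,"linear":[-0.3,0.55,0],"rotation":[0,0,0]},
  {"claw":1,"linear":[0,0,0],"rotation":[0,0,0]},
])

```text
time: 4.45
position: [0.4866, 0.0178, 0.1504]
tool_rot: [1.308, 1.145, -1.304]
ft_force: [0.6, -0.3, -1.2]
grip_width: 0.389
```

```bash
python3 -c "
from h import *
go(W(-.040,0,.093+.078-.015))"
```

```text
t 4.45 pos [0.4866 0.0178 0.1504] force [ 0.6 -0.3 -1.2] grip 0.389
lin [-0.23  1.32  0.07] (target axes) rot [ 0.0001 -0.0016 -0.0002]
```

Emit:
play_rows([
  {"claw":1,"linear":[-0.16,0.6,0],"rotation":[0,0,0]},
  {"claw":1,"linear":[-0.03,0.62,0],"rotation":[0,0,0]},
  {"claw":1,"linear":[0.08,0.62,0],"rotation":[0,0,0]},
  {"claw":1,"linear":[0.2,0.6,0],"rotation":[0,0,0]},
  {"claw":1,"linear":[0.3,0.54,0],"rotation":[0,0,0]},
  {"claw":1,"linear":[0.4,0.48,0],"rotation":[0,0,0]},
  {"claw":1,"linear":[0,0,0],"rotation":[0,0,0]},
])

```text
time: 5.03
position: [0.5721, 0.006, 0.1286]
tool_rot: [1.304, 1.147, -1.308]
ft_force: [2.4, 1.4, 0.4]
grip_width: 0.39
```

```bash
python3 -c "
from h import *
go(W(-.040+.056,0,.093+.054-.015))"
```

```text
t 5.03 pos [0.5721 0.006  0.1286] force [2.4 1.4 0.4] grip 0.39
lin [-0.13  0.11  0.05] (target axes) rot [ 0.0004 -0.      0.0019]
```

Emit:
play_rows([
  {"claw":1,"linear":[0.45,0.5,0],"rotation":[0,0,0]},
  {"claw":0.2,"linear":[0,0,0],"rotation":[0,0,0]},
  {"claw":0.2,"linear":[0,0,0],"rotation":[0,0,0]},
  {"claw":0.2,"linear":[0,0,0],"rotation":[0,0,0]},
  {"claw":0.2,"linear":[-0.5,0,0],"rotation":[0,0,0]},
  {"claw":0.2,"linear":[-1,0,0],"rotation":[0,0,0]},
  {"claw":0.2,"linear":[-1,-0.5,0],"rotation":[0,0,0]},
  {"claw":0.2,"linear":[-0.5,-1,0],"rotation":[0,0,0]},
  {"claw":0.2,"linear":[0,-0.5,0],"rotation":[0,0,0]},
])

```text
time: 5.78
position: [0.5281, 0.0104, 0.1973]
tool_rot: [1.296, 1.153, -1.315]
ft_force: [0.5, -0.2, 0.0]
grip_width: 0.792
```

```bash
python3 -c "
from h import *
im,C,st=snap('wrist','pics/w2.png');print(st['joint_positions'].round(2))
cv2.imwrite('pics/w2c.png',im[:230,100:580])
go(W(-.03,.09,.20),YAW+np.pi/2);go(W(-.03,-.09,.20),YAW-np.pi/2)"
```

```text
[ 0.57  0.14 -0.69  1.76  0.09  1.3  -1.84]
t 5.83 pos [0.5268 0.0105 0.1971] force [-2.   0.9 -0.2] grip 0.791
lin [-0.12  3.61  0.09] (target axes) rot [-0.998  -0.0046  0.0093]
t 5.83 pos [0.5268 0.0105 0.1971] force [-2.   0.9 -0.2] grip 0.791
lin [-0.12  3.59 -0.09] (target axes) rot [1.002  0.0093 0.0046]
```

View pics/w2c.png

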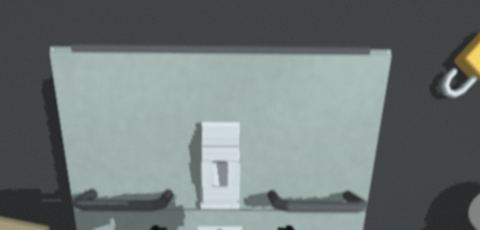

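Wrist crop w2c: the hasp is folded back on the shut lid at (221,165), with the handles at (125,203) and (317,205).

Emit:
play_rows([
  {"claw":0.2,"linear":[0,0,0],"rotation":[-0.077,0,0]},
  {"claw":0.2,"linear":[0,0,0],"rotation":[-0.077,0,0]},
  {"claw":0.2,"linear":[0,0,0],"rotation":[-0.077,0,0]},
  {"claw":0.2,"linear":[0,0,0],"rotation":[-0.077,0,0]},
  {"claw":0.2,"linear":[0,0,0],"rotation":[-0.077,0,0]},
  {"claw":0.2,"linear":[0,0,0],"rotation":[-0.077,0,0]},
  {"claw":0.2,"linear":[0,0,0],"rotation":[-0.077,0,0]},
  {"claw":0.2,"linear":[0,0,0],"rotation":[-0.077,0,0]},
  {"claw":0.2,"linear":[0,0,0],"rotation":[-0.077,0,0]},
  {"claw":0.2,"linear":[0,0,0],"rotation":[-0.077,0,0]},
])

```text
time: 6.67
position: [0.5265, 0.0095, 0.2105]
tool_rot: [0.341, 1.537, -0.366]
ft_force: [0.0, 0.2, -0.0]
grip_width: 0.796
```

Emit:
play_rows([
  {"claw":0.2,"linear":[0,0,0],"rotation":[-0.077,0,0]},
  {"claw":0.2,"linear":[0,0,0],"rotation":[-0.077,0,0]},
  {"claw":0.2,"linear":[0,0,0],"rotation":[-0.077,0,0]},
  {"claw":0.2,"linear":[0,1,0],"rotation":[0,0,0]},
  {"claw":0.2,"linear":[0,1,0],"rotation":[0,0,0]},
  {"claw":0.2,"linear":[0,1,0],"rotation":[0,0,0]},
  {"claw":0.2,"linear":[0,0.3,0],"rotation":[0,0,0]},
])

```text
time: 7.25
position: [0.5336, 0.0891, 0.2158]
tool_rot: [0.041, 1.561, -0.081]
ft_force: [0.0, 0.5, -0.3]
grip_width: 0.8
```

```bash
python3 -c "
from h import *
print(get_state()['joint_positions'].round(2))
go(W(-.03,.09,.114),YAW+np.pi/2)"
```

```text
[ 0.56  0.17 -0.87  1.71  0.16  1.32 -0.42]
t 7.25 pos [0.5336 0.0891 0.2158] force [ 0.   0.5 -0.3] grip 0.8
lin [4.07 0.46 0.23] (target axes) rot [0.0346 0.007  0.0157]
```

Emit:
play_rows([
  {"claw":0.2,"linear":[0,0.4,0.23],"rotation":[0.035,0.007,0.016]},
  {"claw":0.4,"linear":[1,0,0],"rotation":[0,0,0]},
  {"claw":0.4,"linear":[1,0,0],"rotation":[0,0,0]},
  {"claw":0.4,"linear":[1,0,0],"rotation":[0,0,0]},
  {"claw":0.4,"linear":[0.8,0,0],"rotation":[0,0,0]},
  {"claw":0.4,"linear":[0,0,0],"rotation":[0,0,0]},
], newtons=15)

```text
time: 7.75
position: [0.5436, 0.0994, 0.1241]
tool_rot: [0.099, 1.558, -0.104]
ft_force: [-1.2, -0.6, -0.5]
grip_width: 0.614
```

```bash
python3 -c "
from h import *
go(W(-.03,.09,.114),YAW+np.pi/2)"
```

```text
t 7.75 pos [0.5436 0.0994 0.1241] force [-1.2 -0.6 -0.5] grip 0.614
lin [ 0.4  -0.   -0.11] (target axes) rot [0.0015 0.0069 0.0014]
```

Emit:
play_rows([
  {"claw":1,"linear":[0.4,0,-0.1],"rotation":[0,0.007,0]},
  {"claw":1,"linear":[0,0,0],"rotation":[0,0,0]},
  {"claw":1,"linear":[0,0,0],"rotation":[0,0,0]},
  {"claw":1,"linear":[0,0,0],"rotation":[0,0,0]},
  {"claw":1,"linear":[0,0,0],"rotation":[0,0,0]},
  {"claw":1,"linear":[0,0,0],"rotation":[0,0,0]},
  {"claw":1,"linear":[0,0,0],"rotation":[0,0,0]},
  {"claw":1,"linear":[0,0,0],"rotation":[0,0,0]},
  {"claw":1,"linear":[0,0,0],"rotation":[0,0,0]},
])

```text
time: 8.5
position: [0.5412, 0.0983, 0.119]
tool_rot: [0.099, 1.569, -0.107]
ft_force: [4.3, 0.8, -3.3]
grip_width: 0.106
```

```bash
python3 -c "
from h import *
go(W(-.03,.09,.114),YAW+np.pi/2)
f=lambda q:np.array([-np.cos(np.arctan2(38,128.5)+q),np.sin(np.arctan2(38,128.5)+q)])*134/25
for q in np.arange(0.14,1.97,.14): print(q.round(2),(f(q)-f(q-.14)).round(2),(f(q)*.025+[.0985,.088]).round(3))
"
```

```text
t 8.5 pos [0.5412 0.0983 0.119 ] force [ 4.3  0.8 -3.3] grip 0.106
lin [ 0.2   0.05 -0.02] (target axes) rot [ 0.0005 -0.      0.0031]
0.14 [0.26 0.7 ] [-0.023  0.144]
0.28 [0.36 0.66] [-0.014  0.16 ]
0.42 [0.45 0.6 ] [-0.003  0.175]
0.56 [0.53 0.53] [0.01  0.188]
0.7 [0.6  0.46] [0.025 0.2  ]
0.84 [0.65 0.37] [0.041 0.209]
0.98 [0.7  0.27] [0.058 0.216]
1.12 [0.73 0.17] [0.077 0.22 ]
1.26 [0.75 0.07] [0.095 0.222]
1.4 [ 0.75 -0.04] [0.114 0.221]
1.54 [ 0.74 -0.14] [0.133 0.218]
1.68 [ 0.71 -0.24] [0.15  0.212]
1.82 [ 0.67 -0.34] [0.167 0.203]
1.96 [ 0.62 -0.43] [0.182 0.192]
```

Emit:
play_rows([
  {"claw":1,"linear":[-0.7,0,0.26],"rotation":[0,0,0]},
  {"claw":1,"linear":[-0.66,0,0.36],"rotation":[0,0,0]},
  {"claw":1,"linear":[-0.6,0,0.45],"rotation":[0,0,0]},
  {"claw":1,"linear":[-0.53,0,0.53],"rotation":[0,0,0]},
  {"claw":1,"linear":[0,0,0],"rotation":[0,0,0]},
], newtons=25)

```text
time: 8.92
position: [0.5741, 0.0938, 0.1774]
tool_rot: [0.097, 1.587, -0.107]
ft_force: [0.5, -0.3, -6.5]
grip_width: 0.102
```

```bash
python3 -c "
from h import *
go(W(.025,.09,.193),YAW+np.pi/2)"
```

```text
t 8.92 pos [0.5741 0.0938 0.1774] force [ 0.5 -0.3 -6.5] grip 0.102
lin [-0.62  0.06  0.85] (target axes) rot [ 0.0017 -0.0114  0.0047]
```

Emit:
play_rows([
  {"claw":1,"linear":[-0.52,0,0.56],"rotation":[0,-0.011,0]},
  {"claw":1,"linear":[-0.42,0,0.62],"rotation":[0,0,0]},
  {"claw":1,"linear":[-0.33,0,0.67],"rotation":[0,0,0]},
  {"claw":1,"linear":[-0.22,0,0.71],"rotation":[0,0,0]},
  {"claw":1,"linear":[-0.12,0,0.74],"rotation":[0,0,0]},
  {"claw":1,"linear":[0,0,0],"rotation":[0,0,0]},
])

```text
time: 9.42
position: [0.6445, 0.084, 0.2152]
tool_rot: [0.087, 1.599, -0.111]
ft_force: [0.2, 0.6, -6.6]
grip_width: 0.101
```

```bash
python3 -c "
from h import *
go(W(.167,.09,.203-.007),YAW+np.pi/2)"
```

```text
t 9.42 pos [0.6445 0.084  0.2152] force [ 0.2  0.6 -6.6] grip 0.101
lin [0.77 0.07 3.69] (target axes) rot [ 0.0039 -0.0185  0.0111]
```

Emit:
play_rows([
  {"claw":1,"linear":[-0.08,0,0.75],"rotation":[0.004,-0.0185,0.011]},
  {"claw":1,"linear":[0.0,0,0.75],"rotation":[0,0,0]},
  {"claw":1,"linear":[0.1,0,0.75],"rotation":[0,0,0]},
  {"claw":1,"linear":[0.2,0,0.72],"rotation":[0,0,0]},
  {"claw":1,"linear":[0.3,0,0.68],"rotation":[0,0,0]},
  {"claw":1,"linear":[0.2,0,0.3],"rotation":[0,0,0]},
  {"claw":1,"linear":[0,0,0],"rotation":[0,0,0]},
])

```text
time: 10.0
position: [0.7416, 0.0707, 0.1973]
tool_rot: [0.099, 1.568, -0.106]
ft_force: [1.4, -0.4, 1.6]
grip_width: 0.104
```

```bash
python3 -c "
from h import *
go(W(.167,.09,.203-.007),YAW+np.pi/2)"
```

```text
t 10.0 pos [0.7416 0.0707 0.1973] force [ 1.4 -0.4  1.6] grip 0.104
lin [ 0.05  0.09 -0.23] (target axes) rot [0.0011 0.0002 0.0029]
```

Emit:
play_rows([
  {"claw":0.5,"linear":[0,0,0],"rotation":[0,0,0]},
  {"claw":0.5,"linear":[0,0,0],"rotation":[0,0,0]},
  {"claw":0.5,"linear":[0,0,0],"rotation":[0,0,0]},
  {"claw":0.5,"linear":[0,0,0],"rotation":[0,0,0]},
  {"claw":0.2,"linear":[-0.8,0,0],"rotation":[0,0,0]},
  {"claw":0.2,"linear":[-1,0,0],"rotation":[0,0,0]},
  {"claw":0.1,"linear":[-1,0,0],"rotation":[0,0,0]},
  {"claw":0.1,"linear":[-1,0,0],"rotation":[0,0,0]},
  {"claw":0.1,"linear":[0,0,-1],"rotation":[0,0,0]},
  {"claw":0.1,"linear":[0,0,-1],"rotation":[0,0,0]},
])

```text
time: 10.83
position: [0.6884, 0.0773, 0.2936]
tool_rot: [0.098, 1.573, -0.106]
ft_force: [-0.4, 0.1, 0.0]
grip_width: 0.777
```

Emit:
play_rows([
  {"claw":0.1,"linear":[0,0,-1],"rotation":[0,0,0]},
  {"claw":0.1,"linear":[0,0,-1],"rotation":[0,0,0]},
  {"claw":0.1,"linear":[0,0,-1],"rotation":[0,0,0]},
  {"claw":0.1,"linear":[0,0,-1],"rotation":[0,0,0]},
  {"claw":0.1,"linear":[0,-0.5,-1],"rotation":[0,0,0]},
  {"claw":0,"linear":[0,-1,-1],"rotation":[0,0,0]},
  {"claw":0,"linear":[0,-1,-1],"rotation":[0,0,0]},
  {"claw":0,"linear":[0,-1,0],"rotation":[0,0,0]},
])

```text
time: 11.5
position: [0.4858, 0.024, 0.2955]
tool_rot: [0.082, 1.578, -0.094]
ft_force: [1.1, -0.5, -0.1]
grip_width: 0.986
```

```bash
python3 -c "
from h import *
go(W(-.06,0,.25),YAW)
im,C,st=snap('top','pics/top2.png')
cv2.imwrite('pics/top2c.png',cv2.resize(im[110:250,170:430],None,fx=3,fy=3,interpolation=cv2.INTER_CUBIC))"
```

```text
t 11.5 pos [0.4858 0.024  0.2955] force [ 1.1 -0.5 -0.1] grip 0.986
lin [1.82 0.59 0.31] (target axes) rot [1.0129e+00 2.0000e-04 8.2000e-03]
```

View pics/top2c.png

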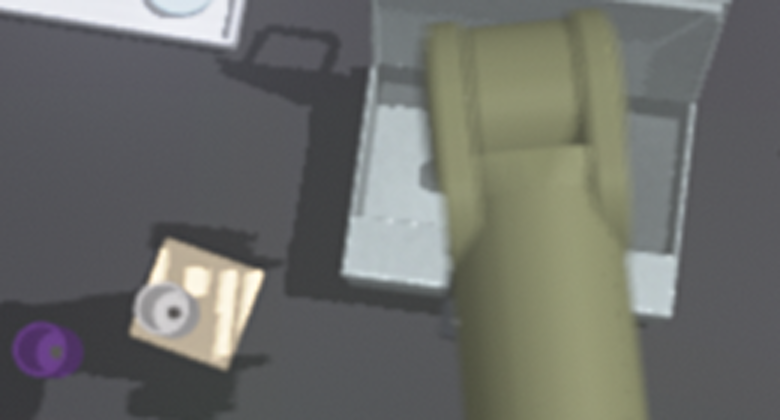

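Crop top2c: the lid is open. The arm hides the compartment, so I'll rotate and look with the wrist camera.

Emit:
play_rows([
  {"claw":0,"linear":[0,0,0],"rotation":[0.077,0,0]},
  {"claw":0,"linear":[0,0,0],"rotation":[0.077,0,0]},
  {"claw":0,"linear":[0,0,0],"rotation":[0.077,0,0]},
  {"claw":0,"linear":[0,0,0],"rotation":[0.077,0,0]},
  {"claw":0,"linear":[0,0,0],"rotation":[0.077,0,0]},
  {"claw":0,"linear":[0,0,0],"rotation":[0.077,0,0]},
  {"claw":0,"linear":[0,0,0],"rotation":[0.077,0,0]},
  {"claw":0,"linear":[0,0,0],"rotation":[0.077,0,0]},
  {"claw":0,"linear":[0,0,0],"rotation":[0.077,0,0]},
  {"claw":0,"linear":[0,0,0],"rotation":[0.077,0,0]},
])

```text
time: 12.38
position: [0.4797, 0.0153, 0.2957]
tool_rot: [1.039, 1.29, -1.081]
ft_force: [0.0, -0.2, 0.0]
grip_width: 1.001
```

Emit:
play_rows([
  {"claw":0,"linear":[0,0,0],"rotation":[0.077,0,0]},
  {"claw":0,"linear":[0,0,0],"rotation":[0.077,0,0]},
  {"claw":0,"linear":[0,0,0],"rotation":[0.077,0,0]},
  {"claw":0,"linear":[0.5,0,0],"rotation":[0,0,0]},
  {"claw":0,"linear":[0,0,0],"rotation":[0,0,0]},
])

```text
time: 12.8
position: [0.4771, 0.0173, 0.2821]
tool_rot: [1.311, 1.108, -1.357]
ft_force: [-1.0, -0.4, -0.3]
grip_width: 1.002
```

```bash
python3 -c "
from h import *
im,C,st=snap('wrist','pics/w3.png')
go(W(-.06,0,.25),YAW)"
```

```text
t 12.85 pos [0.4776 0.0175 0.2833] force [-0.4  0.9  0.2] grip 1.001
lin [1.33 0.88 0.01] (target axes) rot [-0.0271  0.0181  0.0042]
```

View pics/w3.png

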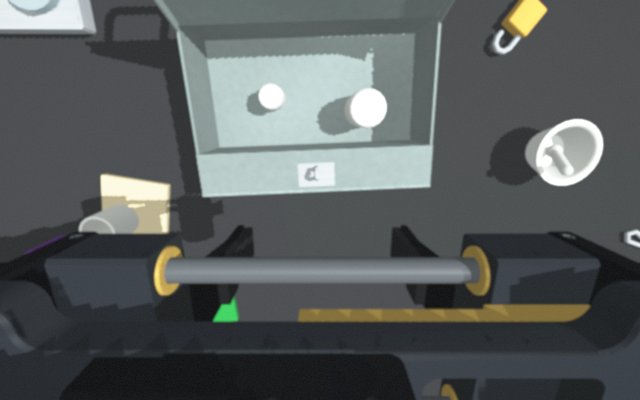

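Wrist w3: the cover is the larger white disc (367,108) in the right half. The small crucible is at (270,96), the staple at (316,174) and the padlock at (520,25).

```bash
python3 -c "
from h import *
im,C=load('pics/w3.png')
g=cv2.cvtColor(im,cv2.COLOR_BGR2GRAY)
m=cv2.inRange(g[80:140,240:400],225,255)
n,l,s,c=cv2.connectedComponentsWithStats(m)
B=lambda p:(np.array([XA,YA])@(p[:2]-O)).round(4)
for i in range(1,n):
    if s[i,4]>200:
        z=.065 if s[i,4]>900 else .043
        cc,_=cv2.findContours((l==i).astype(np.uint8),0,1);q=plane(C,cc[0][:,0]+[240,80],z)
        e=cv2.minEnclosingCircle(q[:,:2].astype(np.float32));print(s[i],e,'box',B(np.array(e[0])))
"

```

```text
[ 19   3  26  26 514] ((0.5871070027351379, 0.05866824835538864), 0.017333032563328743) box [0.0212 0.0554]
[ 111    8   36   39 1090] ((0.5502161383628845, -0.0642431229352951), 0.024032700806856155) box [ 0.0008 -0.0713]
```

```bash
python3 -c "
from h import *
go(np.array([.5505,-.0642,.12]),YAW)"
```

```text
t 12.85 pos [0.4776 0.0175 0.2833] force [-0.4  0.9  0.2] grip 1.001
lin [6.53 3.32 2.86] (target axes) rot [-0.0271  0.0181  0.0042]
```

Emit:
play_rows([
  {"claw":0,"linear":[0,0,0],"rotation":[-0.027,0.018,0.004]},
  {"claw":0,"linear":[1,1,0.9],"rotation":[0,0,0]},
  {"claw":0,"linear":[1,1,0.9],"rotation":[0,0,0]},
  {"claw":0,"linear":[1,1,0.9],"rotation":[0,0,0]},
  {"claw":0,"linear":[1,0.3,0.1],"rotation":[0,0,0]},
  {"claw":0,"linear":[1,0,0],"rotation":[0,0,0]},
  {"claw":0,"linear":[0.8,0,0],"rotation":[0,0,0]},
  {"claw":0,"linear":[0,0,0],"rotation":[0,0,0]},
])

```text
time: 13.52
position: [0.5561, -0.0649, 0.1357]
tool_rot: [1.286, 1.148, -1.283]
ft_force: [-1.1, 0.4, 0.2]
grip_width: 0.997
```

```bash
python3 -c "
from h import *
im,C,st=snap('wrist','pics/w4.png')
go(np.array([.5505,-.0642,.036]),YAW)
g=cv2.cvtColor(im,cv2.COLOR_BGR2GRAY)
u=proj(C,[.5502,-.0642,.065])[0].round();print(u)
m=cv2.inRange(g,215,255)
n,l,s,c=cv2.connectedComponentsWithStats(m)
for i in range(1,n):
    if s[i,4]>400: 
        cc,_=cv2.findContours((l==i).astype(np.uint8),0,1);q=plane(C,cc[0][:,0],.065)
        print(s[i],c[i].round(),cv2.minEnclosingCircle(q[:,:2].astype(np.float32)))
cv2.imwrite('pics/w4c.png',im)
"
```

```text
t 13.57 pos [ 0.5569 -0.065   0.1375] force [-0.2  0.4  0.2] grip 1.003
lin [ 4.06 -0.26  0.  ] (target axes) rot [ 0.0168  0.0032 -0.0067]
[320. 214.]
[ 538   65   49   51 1299] [562.  90.] ((0.6314849853515625, -0.26385053992271423), 0.018626656383275986)
[ 167  163   48   35 1224] [190. 179.] ((0.5935471057891846, 0.04209631681442261), 0.020772326737642288)
[ 297  181   51   58 1758] [325. 209.] ((0.5537686944007874, -0.06671661883592606), 0.027299663051962852)
[236 294  26  27 645] [249. 307.] ((0.4625055193901062, 0.01545407809317112), 0.01851511374115944)
```

Emit:
play_rows([
  {"claw":0,"linear":[0.3,-0.2,0],"rotation":[0.017,0.003,-0.007]},
  {"claw":0,"linear":[1,0,0],"rotation":[0,0,0]},
  {"claw":0,"linear":[1,0,0],"rotation":[0,0,0]},
  {"claw":0,"linear":[0.9,0,0],"rotation":[0,0,0]},
  {"claw":0,"linear":[0.4,0,0],"rotation":[0,0,0]},
  {"claw":0,"linear":[0,0,0],"rotation":[0,0,0]},
], newtons=15)

```text
time: 14.07
position: [0.5575, -0.0642, 0.0536]
tool_rot: [1.31, 1.132, -1.299]
ft_force: [-0.1, -0.5, -1.1]
grip_width: 1.001
```

```bash
python3 -c "
from h import *
go(np.array([.552,-.0655,.036]),YAW)"
```

```text
t 14.07 pos [ 0.5575 -0.0642  0.0536] force [-0.1 -0.5 -1.1] grip 1.001
lin [ 0.7  -0.21  0.08] (target axes) rot [-0.0008  0.0015 -0.0081]
```

Emit:
play_rows([
  {"claw":0,"linear":[0.7,-0.25,0.08],"rotation":[0,0.001,-0.008]},
  {"claw":0,"linear":[0.1,0,0],"rotation":[0,0,0]},
  {"claw":1,"linear":[0,0,0],"rotation":[0,0,0]},
  {"claw":1,"linear":[0,0,0],"rotation":[0,0,0]},
  {"claw":1,"linear":[0,0,0],"rotation":[0,0,0]},
  {"claw":1,"linear":[0,0,0],"rotation":[0,0,0]},
  {"claw":1,"linear":[0,0,0],"rotation":[0,0,0]},
  {"claw":1,"linear":[0,0,0],"rotation":[0,0,0]},
  {"claw":1,"linear":[0,0,0],"rotation":[0,0,0]},
  {"claw":1,"linear":[0,0,0],"rotation":[0,0,0]},
])

```text
time: 14.9
position: [0.5562, -0.0654, 0.0401]
tool_rot: [1.31, 1.134, -1.3]
ft_force: [-0.6, -0.4, -2.6]
grip_width: 0.578
```

```bash
python3 -c "
from h import *
go(np.array([.552,-.0655,.036]),YAW)"
```

```text
t 14.9 pos [ 0.5562 -0.0654  0.0401] force [-0.6 -0.4 -2.6] grip 0.578
lin [ 0.16 -0.17  0.03] (target axes) rot [-0.0009  0.0011 -0.0068]
```

Emit:
play_rows([
  {"claw":1,"linear":[-0.2,0,0],"rotation":[0,0,0]},
  {"claw":1,"linear":[-0.5,0,0],"rotation":[0,0,-0.007]},
  {"claw":1,"linear":[-0.9,0,0],"rotation":[0,0,0]},
  {"claw":1,"linear":[-0.9,0,0],"rotation":[0,0,0]},
  {"claw":1,"linear":[-0.9,0,0],"rotation":[0,0,0]},
  {"claw":1,"linear":[-0.9,0,0],"rotation":[0,0,0]},
  {"claw":1,"linear":[-0.9,0,0],"rotation":[0,0,0]},
  {"claw":1,"linear":[-0.9,0,0],"rotation":[0,0,0]},
  {"claw":1,"linear":[0,0,0],"rotation":[0,0,0]},
], newtons=20)

```text
time: 15.65
position: [0.5514, -0.0655, 0.1962]
tool_rot: [1.299, 1.153, -1.316]
ft_force: [1.1, -0.3, -1.7]
grip_width: 0.576
```

```bash
python3 - <<'E'
from h import *
im,C=load('pics/w3.png')
# pot from first top image & side image: rim ellipse
go(np.array([.452,.3365,.20]),YAW)
im2,C2,st=snap('side','pics/side2.png');im3,C3,_=snap('top','pics/top3.png')
a=cv2.resize(im2[250:380,270:370],None,fx=4,fy=4,interpolation=cv2.INTER_CUBIC)
b=cv2.resize(im3[180:250,165:275],None,fx=4.5,fy=4.5,interpolation=cv2.INTER_CUBIC)
c=np.zeros((520,900,3),np.uint8);c[:,:400]=a;c[:315,400:895]=b;cv2.imwrite('pics/pot.png',c[:, :800] if 0 else cv2.resize(c,None,fx=.88,fy=.88))
E
```

```text
t 15.65 pos [ 0.5514 -0.0655  0.1962] force [ 1.1 -0.3 -1.7] grip 0.576
lin [ -0.15  -6.06 -15.42] (target axes) rot [-0.0001  0.0012  0.0084]
```

View pics/pot.png

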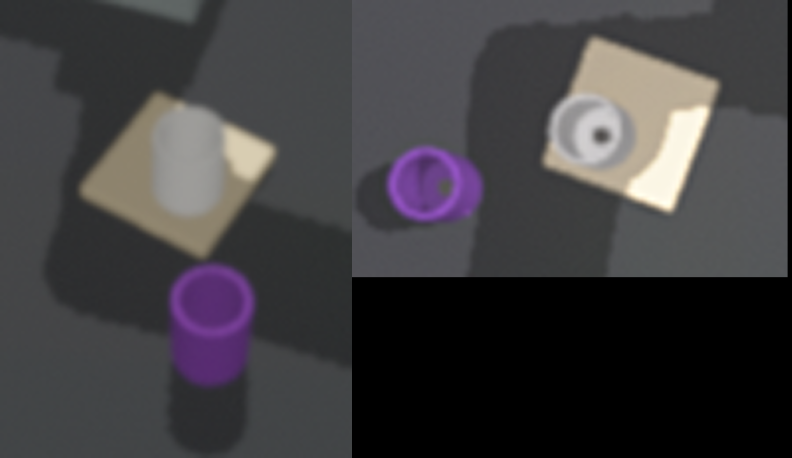

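Pot picture: in the top view the pot rim is centred at about (585,130) in the crop, and in the side view at about (188,136). The cover is held at 50 mm width.

Emit:
play_rows([
  {"claw":1,"linear":[0,-0.3,-0.5],"rotation":[0,0.001,0.008]},
  {"claw":1,"linear":[0,-0.6,-0.95],"rotation":[0,0,0]},
  {"claw":1,"linear":[0,-0.6,-0.95],"rotation":[0,0,0]},
  {"claw":1,"linear":[0,-0.6,-0.95],"rotation":[0,0,0]},
  {"claw":1,"linear":[0,-0.6,-0.95],"rotation":[0,0,0]},
  {"claw":1,"linear":[0,-0.6,-0.95],"rotation":[0,0,0]},
  {"claw":1,"linear":[0,-0.6,-0.95],"rotation":[0,0,0]},
  {"claw":1,"linear":[0,-0.6,-0.95],"rotation":[0,0,0]},
  {"claw":1,"linear":[0,-0.6,-0.95],"rotation":[0,0,0]},
  {"claw":1,"linear":[0,-0.6,-0.95],"rotation":[0,0,0]},
])

```text
time: 16.58
position: [0.424, 0.1755, 0.1741]
tool_rot: [1.299, 1.159, -1.348]
ft_force: [-0.1, 0.5, -2.5]
grip_width: 0.575
```

Emit:
play_rows([
  {"claw":1,"linear":[0,-0.6,-0.95],"rotation":[0,0,0]},
  {"claw":1,"linear":[0,-0.6,-0.95],"rotation":[0,0,0]},
  {"claw":1,"linear":[0,-0.5,-0.6],"rotation":[0,0,0]},
  {"claw":1,"linear":[0,0,0],"rotation":[-0.07,0,0]},
  {"claw":1,"linear":[0,0,0],"rotation":[-0.07,0,0]},
  {"claw":1,"linear":[0,0,0],"rotation":[-0.07,0,0]},
  {"claw":1,"linear":[0,0,0],"rotation":[-0.07,0,0]},
  {"claw":1,"linear":[0,0,0],"rotation":[-0.07,0,0]},
  {"claw":1,"linear":[0,0,0],"rotation":[-0.07,0,0]},
  {"claw":1,"linear":[0,0,0],"rotation":[-0.06,0,0]},
])

```text
time: 17.42
position: [0.3714, 0.2475, 0.158]
tool_rot: [0.691, 1.504, -0.751]
ft_force: [0.1, -0.7, -2.4]
grip_width: 0.577
```

```bash
python3 - <<'E'
from h import *
f=lambda x,y:((x/.88-400)/4.5+165,(y/.88)/4.5+180)
g=lambda x,y:(x/.88/4+270,y/.88/4+250)
Ct,Cs=cam('top'),cam('side')
print('top',plane(Ct,[f(585,130)],.072),'side',plane(Cs,[g(188,136)],.072),'tri',tri(Ct,f(585,130),Cs,g(188,136)))
go(np.array([.452,.3365,.20]),np.radians(37))
im,C,st=snap('wrist','pics/w5.png')
E
```

```text
top [[0.44940126 0.33825463 0.072     ]] side [[0.44958643 0.33845512 0.072     ]] tri [0.44951563 0.33830484 0.07180741]
t 17.42 pos [0.3714 0.2475 0.158 ] force [ 0.1 -0.7 -2.4] grip 0.577
lin [-1.68  4.72 -0.9 ] (target axes) rot [ 0.0048 -0.0198  0.0364]
```

View pics/w5.png

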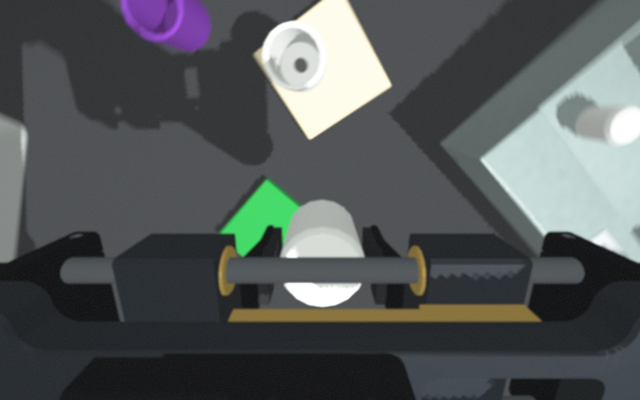

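Wrist w5: the pot rim is centred at (294,56). The held cover's closed end has its near edge at (322,305), and its mouth's far edge is at (322,200).

```bash
python3 - <<'E'
from h import *
im,C=load('pics/w5.png');g=cv2.cvtColor(im,cv2.COLOR_BGR2GRAY)
print('pot',plane(C,[(294,56)],.072), [plane(C,[p],.072)[0,:2].round(4) for p in((262,56),(327,56),(294,21),(294,92))])
c=calibration('wrist');H=c['hand_eye'];Ct=(C[0],H[:3,:3],H[:3,3])
def px(p,X):
    K,Rc,o=Ct;d=Rc@np.linalg.inv(K)@np.r_[p,1.];return o+d*(X-o[0])/d[0]
col=g[180:330,322].astype(int);print('col edges',[(180+i,v) for i,v in enumerate(np.diff(col)) if abs(v)>18])
for r in (220,230,240): 
    row=g[r,260:385].astype(int);d=np.diff(row);print(r,260+d.argmax(),260+d.argmin())
for v in(303,305,307):print('end',v,px((322,v),-.025))
for v in(199,201):print('mouth',v,px((322,v),.035))
E
```

```text
pot [[0.44900055 0.33736715 0.072     ]] [array([0.4337, 0.3575]), array([0.4647, 0.3167]), array([0.4684, 0.3513]), array([0.4274, 0.322 ])]
col edges [(198, np.int64(30)), (199, np.int64(31)), (255, np.int64(-22)), (256, np.int64(-46)), (257, np.int64(-50)), (281, np.int64(25)), (282, np.int64(50)), (283, np.int64(40)), (284, np.int64(19)), (305, np.int64(-29)), (306, np.int64(-87)), (307, np.int64(-44)), (320, np.int64(-19)), (321, np.int64(-28))]
220 289 352
230 281 264
240 281 260
end 303 [-0.025      -0.02734284  0.00043759]
end 305 [-0.025      -0.02867755  0.00043872]
end 307 [-0.025      -0.0300184   0.00043986]
mouth 199 [0.035      0.01697902 0.00045509]
mouth 201 [0.035      0.01544653 0.00045639]
```

```bash
python3 - <<'E'
from h import *
go(np.array([.454,.3416,.150]),np.radians(37))
E
```

```text
t 17.47 pos [0.371  0.2473 0.1577] force [ 0.1 -0.1 -3.2] grip 0.577
lin [ 0.31  4.92 -1.02] (target axes) rot [ 0.0073 -0.02    0.037 ]
```

Emit:
play_rows([
  {"claw":1,"linear":[-0.1,0,0],"rotation":[0.005,-0.02,0.036]},
  {"claw":1,"linear":[0,0,-0.5],"rotation":[0,0,0]},
  {"claw":1,"linear":[-0.1,0,-0.4],"rotation":[0,0,0]},
  {"claw":1,"linear":[-0.1,0.6,0],"rotation":[0,0,0]},
  {"claw":1,"linear":[-0.1,0.8,0],"rotation":[0,0,0]},
  {"claw":1,"linear":[0,0.8,0],"rotation":[0,0,0]},
  {"claw":1,"linear":[0,0.8,0],"rotation":[0,0,0]},
  {"claw":1,"linear":[0,0.5,0],"rotation":[0,0,0]},
  {"claw":1,"linear":[0,0,0],"rotation":[0,0,0]},
])

```text
time: 18.22
position: [0.4237, 0.3194, 0.1589]
tool_rot: [0.724, 1.455, -0.746]
ft_force: [-0.3, -0.4, -2.3]
grip_width: 0.573
```

```bash
python3 - <<'E'
from h import *
go(np.array([.454,.3416,.135]),np.radians(37))
E
```

```text
t 18.22 pos [0.4237 0.3194 0.1589] force [-0.3 -0.4 -2.3] grip 0.573
lin [0.95 1.5  0.02] (target axes) rot [-0.0101 -0.0027  0.0109]
```

Emit:
play_rows([
  {"claw":1,"linear":[0,0.7,0],"rotation":[-0.01,-0.003,0.011]},
  {"claw":1,"linear":[0.2,0.7,0],"rotation":[0,0,0]},
  {"claw":1,"linear":[0.3,0,0],"rotation":[0,0,0]},
  {"claw":1,"linear":[0,0,0],"rotation":[0,0,0]},
])

```text
time: 18.55
position: [0.4485, 0.342, 0.1421]
tool_rot: [0.72, 1.456, -0.728]
ft_force: [0.1, -1.0, -2.9]
grip_width: 0.573
```

```bash
python3 - <<'E'
from h import *
go(np.array([.454,.3416,.135]),np.radians(37))
im,C,st=snap('side','pics/side3.png')
im2,C2,_=snap('wrist','pics/w6.png')
p=st['position'];q=proj(C,[p,p-[0,0,.035],p+[0,0,.025],[.4492,.338,.072]]);print(q.round(1).tolist())
a=cv2.resize(im[210:340,270:380],None,fx=4.5,fy=4.5,interpolation=cv2.INTER_CUBIC)
c=np.zeros((585,800,3),np.uint8);c[:,:495]=a;c[:300,495:800]=im2[60:360,180:485];cv2.imwrite('pics/v7.png',c)
E
```

```text
t 18.55 pos [0.4485 0.342  0.1421] force [ 0.1 -1.  -2.9] grip 0.573
lin [0.28 0.17 0.14] (target axes) rot [-0.0011 -0.0035  0.0057]
[[324.1, 270.0], [323.8, 280.1], [324.3, 262.5], [323.6, 288.5]]
```

View pics/v7.png

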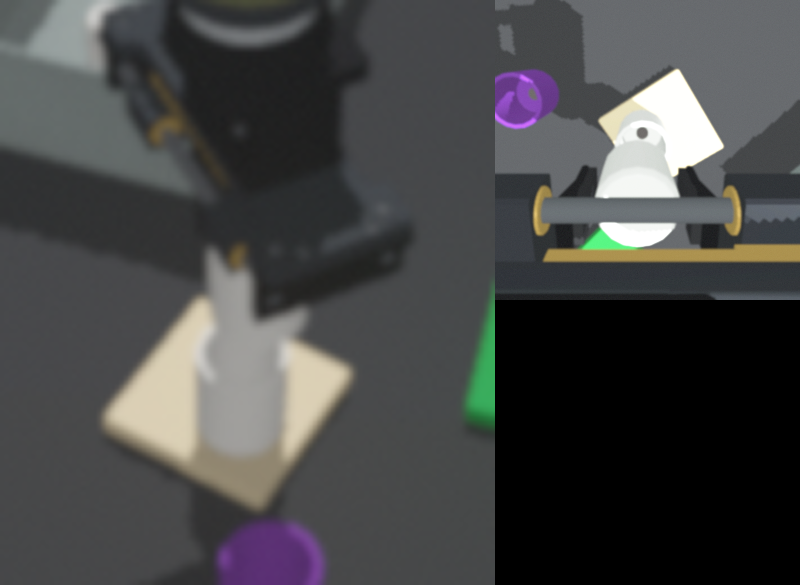

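Picture v7: in the side view the cover hangs above the pot, shifted a few mm to the right (toward the robot). The wrist view shows cover and pot in line laterally. I'll measure this numerically.

```bash
python3 - <<'E'
from h import *
im,C=load('pics/side3.png');g=cv2.cvtColor(im,cv2.COLOR_BGR2GRAY).astype(int)
print('cam',C[2])
for r in list(range(266,290,3))+[296,302,306]:print(r,g[r,308:346].tolist())
def sil(c,z):  # silhouette horizontal extent of r=25mm circle
    t=np.linspace(0,2*np.pi,180);P=np.c_[c[0]+.025*np.cos(t),c[1]+.025*np.sin(t),np.full(180,z)];q=proj(C,P);return q.min(0).round(1),q.max(0).round(1)
print('pot .03',sil((.4492,.338),.03),'rim',sil((.4492,.338),.072))
p=get_state()['position'];
for yc in(0,-.006):
    c=p[:2]+yc*np.array([.8,.6]);print(yc,'mouth',sil(c,p[2]-.035),'mid',sil(c,p[2]-.01))
im,C=load('pics/w6.png');g=cv2.cvtColor(im,cv2.COLOR_BGR2GRAY).astype(int)
print([(200+0+i,g[i+200,322]) for i in range(-20,110,3)])
E
```

```text
cam [0.33172751 1.03419973 0.94136389]
266 [51, 51, 50, 51, 51, 51, 55, 77, 105, 111, 93, 67, 58, 75, 89, 87, 72, 55, 47, 46, 47, 50, 57, 57, 53, 49, 48, 51, 55, 59, 56, 50, 50, 54, 55, 54, 51, 48]
269 [53, 51, 50, 51, 51, 51, 57, 81, 115, 134, 136, 123, 102, 92, 98, 104, 96, 76, 56, 47, 46, 46, 48, 47, 47, 47, 47, 47, 48, 47, 46, 45, 43, 43, 41, 40, 38, 37]
272 [71, 70, 69, 65, 63, 63, 65, 85, 115, 136, 146, 148, 149, 149, 152, 153, 146, 122, 85, 53, 43, 45, 45, 46, 45, 42, 41, 41, 40, 38, 37, 37, 35, 35, 36, 35, 35, 35]
275 [73, 73, 73, 74, 79, 90, 104, 112, 123, 136, 145, 150, 153, 154, 156, 156, 149, 126, 88, 52, 40, 42, 47, 49, 45, 39, 37, 36, 36, 37, 36, 38, 39, 40, 44, 48, 54, 57]
278 [74, 74, 86, 118, 158, 186, 199, 197, 180, 159, 150, 151, 152, 154, 156, 156, 149, 126, 89, 55, 42, 45, 47, 49, 52, 56, 68, 83, 93, 93, 81, 71, 70, 71, 72, 73, 73, 73]
281 [97, 132, 167, 191, 203, 207, 208, 207, 198, 178, 159, 152, 153, 155, 156, 157, 155, 147, 129, 114, 114, 123, 132, 140, 145, 147, 147, 145, 137, 118, 94, 78, 74, 73, 73, 74, 74, 74]
284 [182, 199, 206, 208, 208, 209, 212, 208, 
[... 1498 characters left out ...]
6, np.int64(218)), (219, np.int64(219)), (222, np.int64(218)), (225, np.int64(222)), (228, np.int64(236)), (231, np.int64(238)), (234, np.int64(245)), (237, np.int64(246)), (240, np.int64(246)), (243, np.int64(246)), (246, np.int64(246)), (249, np.int64(246)), (252, np.int64(246)), (255, np.int64(245)), (258, np.int64(122)), (261, np.int64(103)), (264, np.int64(107)), (267, np.int64(112)), (270, np.int64(114)), (273, np.int64(113)), (276, np.int64(114)), (279, np.int64(110)), (282, np.int64(142)), (285, np.int64(246)), (288, np.int64(246)), (291, np.int64(252)), (294, np.int64(255)), (297, np.int64(255)), (300, np.int64(255)), (303, np.int64(255)), (306, np.int64(253)), (309, np.int64(150))]
```

Emit:
play_rows([
  {"claw":1,"linear":[0,0.2,0.14],"rotation":[-0.001,-0.003,0.006]},
  {"claw":1,"linear":[0.2,0,0],"rotation":[0,0,0]},
  {"claw":1,"linear":[0.2,0,0],"rotation":[0,0,0]},
  {"claw":1,"linear":[0,0,0],"rotation":[0,0,0]},
])

```text
time: 18.98
position: [0.455, 0.3408, 0.1339]
tool_rot: [0.724, 1.442, -0.721]
ft_force: [0.8, -0.7, -1.7]
grip_width: 0.58
```

```bash
python3 - <<'E'
from h import *
go(np.array([.4546,.3420,.112]),np.radians(37))
E
```

```text
t 18.98 pos [0.455  0.3408 0.1339] force [ 0.8 -0.7 -1.7] grip 0.58
lin [ 0.88  0.01 -0.05] (target axes) rot [-0.001   0.0024 -0.0027]
```

Emit:
play_rows([
  {"claw":1,"linear":[0.3,0,-0.04],"rotation":[0,0.002,-0.003]},
  {"claw":1,"linear":[0.2,0,0],"rotation":[0,0,0]},
  {"claw":1,"linear":[0.15,0,0],"rotation":[0,0,0]},
  {"claw":1,"linear":[0,0,0],"rotation":[0,0,0]},
])

```text
time: 19.32
position: [0.4543, 0.3408, 0.1159]
tool_rot: [0.722, 1.446, -0.725]
ft_force: [0.5, -0.7, -1.2]
grip_width: 0.577
```

```bash
python3 - <<'E'
from h import *
go(np.array([.4546,.3420,.112]),np.radians(37))
E
```

```text
t 19.32 pos [0.4543 0.3408 0.1159] force [ 0.5 -0.7 -1.2] grip 0.577
lin [ 0.16  0.04 -0.03] (target axes) rot [-0.0016  0.0009  0.0008]
```

Now small steps until contact shows in the force.

Emit:
play_rows([
  {"claw":1,"linear":[0.1,0.03,-0.03],"rotation":[0,0,0]},
  {"claw":1,"linear":[0.08,0,0],"rotation":[0,0,0]},
  {"claw":1,"linear":[0,0,0],"rotation":[0,0,0]},
])

```text
time: 19.57
position: [0.4542, 0.342, 0.1106]
tool_rot: [0.722, 1.447, -0.725]
ft_force: [-0.5, 0.2, -2.6]
grip_width: 0.577
```

Emit:
play_rows([
  {"claw":1,"linear":[0.08,0,0],"rotation":[0,0,0]},
  {"claw":1,"linear":[0,0,0],"rotation":[0,0,0]},
])

```text
time: 19.73
position: [0.4542, 0.3422, 0.1085]
tool_rot: [0.722, 1.447, -0.725]
ft_force: [0.6, 0.7, -2.8]
grip_width: 0.578
```

Emit:
play_rows([
  {"claw":1,"linear":[0.06,0,0],"rotation":[0,0,0]},
  {"claw":1,"linear":[0,0,0],"rotation":[0,0,0]},
])

```text
time: 19.9
position: [0.4544, 0.3425, 0.1072]
tool_rot: [0.722, 1.447, -0.724]
ft_force: [-0.4, -0.3, -1.6]
grip_width: 0.577
```

Emit:
play_rows([
  {"claw":1,"linear":[0.05,0,0],"rotation":[0,0,0]},
  {"claw":1,"linear":[0,0,0],"rotation":[0,0,0]},
])

```text
time: 20.07
position: [0.4552, 0.343, 0.1073]
tool_rot: [0.723, 1.445, -0.723]
ft_force: [-0.4, 0.2, -2.1]
grip_width: 0.572
```

Emit:
play_rows([
  {"claw":1,"linear":[0.05,0,0],"rotation":[0,0,0]},
  {"claw":1,"linear":[0,0,0],"rotation":[0,0,0]},
])

```text
time: 20.23
position: [0.4559, 0.3434, 0.1071]
tool_rot: [0.724, 1.444, -0.722]
ft_force: [0.8, 0.3, -2.3]
grip_width: 0.577
```

```bash
python3 - <<'E'
from h import *
go(np.array([.4546,.3420,.107]),np.radians(37))
im,C,_=snap('side','pics/side4.png');im2,C2,_=snap('wrist','pics/w7.png')
g=cv2.cvtColor(im,cv2.COLOR_BGR2GRAY).astype(int)
for r in(278,281,284,287,290,294,298,302,306):print(r,g[r,308:346].tolist())
a=cv2.resize(im[230:330,280:380],None,fx=5,fy=5,interpolation=cv2.INTER_CUBIC)
c=np.zeros((500,800,3),np.uint8);c[:,:500]=a;c[:300,500:800]=im2[60:360,180:480];cv2.imwrite('pics/v8.png',c)
E
```

```text
t 20.23 pos [0.4559 0.3434 0.1071] force [ 0.8  0.3 -2.3] grip 0.577
lin [ 0.01 -0.08  0.01] (target axes) rot [-0.0015  0.0016 -0.0017]
278 [73, 75, 84, 109, 133, 138, 126, 101, 75, 71, 86, 92, 81, 62, 51, 46, 46, 48, 53, 57, 56, 51, 49, 50, 56, 61, 59, 52, 48, 48, 52, 54, 52, 49, 47, 45, 44, 41]
281 [96, 132, 166, 187, 187, 170, 153, 142, 129, 111, 107, 116, 118, 102, 75, 52, 45, 45, 47, 46, 47, 47, 47, 48, 46, 47, 46, 45, 45, 42, 40, 39, 38, 36, 36, 35, 35, 34]
284 [183, 200, 206, 204, 193, 172, 154, 150, 151, 153, 155, 156, 151, 134, 100, 61, 43, 43, 43, 44, 45, 42, 41, 40, 39, 38, 37, 36, 35, 35, 35, 36, 35, 37, 37, 39, 43, 47]
287 [207, 208, 207, 204, 193, 172, 154, 150, 152, 154, 155, 156, 152, 136, 102, 62, 41, 42, 48, 50, 47, 41, 37, 37, 39, 47, 60, 76, 97, 116, 126, 121, 106, 90, 78, 74, 73, 73]
290 [208, 208, 208, 206, 198, 178, 157, 150, 152, 154, 156, 157, 155, 144, 115, 76, 49, 46, 52, 59, 70, 83, 95, 106, 121, 148, 179, 195, 203, 206, 207, 206, 203, 199, 189, 176, 158, 136]
294 [208, 208, 208, 207, 200, 179, 156, 150, 152, 155, 157, 158, 158, 159, 158, 155, 154, 155, 156, 156, 155, 153, 151, 150, 153, 169, 191, 204, 208, 208, 208, 208, 208, 208, 208, 208, 205, 195]
298 [208, 208, 208, 207, 199, 179, 157, 150, 151, 153, 155, 157, 157, 158, 158, 159, 158, 158, 158, 157, 156, 154, 152, 151, 155, 173, 193, 204, 208, 208, 208, 208, 208, 205, 197, 177, 146, 108]
302 [208, 208, 208, 207, 199, 179, 157, 150, 152, 154, 155, 156, 158, 158, 159, 159, 159, 159, 158, 157, 156, 154, 151, 150, 158, 179, 198, 205, 208, 208, 206, 199, 181, 152, 115, 84, 69, 69]
306 [208, 208, 207, 206, 199, 178, 155, 149, 152, 154, 156, 157, 158, 158, 158, 159, 158, 158, 157, 156, 155, 153, 150, 148, 159, 183, 200, 205, 200, 185, 158, 123, 90, 73, 72, 73, 73, 74]
```

View pics/v8.png

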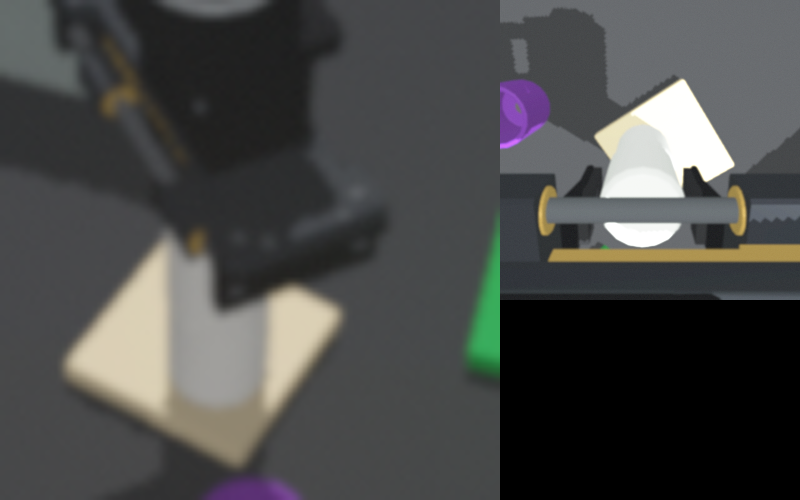

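Picture v8: the cover sits in line over the pot. The left edges match at column 313 and the pot is unmoved. Releasing.

Emit:
play_rows([
  {"claw":0.38,"linear":[0,0,0],"rotation":[0,0,0]},
  {"claw":0.34,"linear":[0,0,0],"rotation":[0,0,0]},
  {"claw":0.25,"linear":[0,0,0],"rotation":[0,0,0]},
  {"claw":0.1,"linear":[0,0,0],"rotation":[0,0,0]},
  {"claw":0.05,"linear":[0,0,0],"rotation":[0,0,0]},
  {"claw":0,"linear":[0,0,0],"rotation":[0,0,0]},
  {"claw":0,"linear":[0,0,0],"rotation":[0,0,0]},
  {"claw":0,"linear":[0,0,0],"rotation":[0,0,0]},
])

```text
time: 21.0
position: [0.4557, 0.3436, 0.1065]
tool_rot: [0.725, 1.444, -0.722]
ft_force: [0.5, -0.3, -0.3]
grip_width: 0.971
```

Emit:
play_rows([
  {"claw":0,"linear":[-0.3,-0.05,0],"rotation":[0,0,0]},
  {"claw":0,"linear":[-0.7,0,0],"rotation":[0,0,0]},
  {"claw":0,"linear":[-1,0,0],"rotation":[0,0,0]},
  {"claw":0,"linear":[-1,0,0],"rotation":[0,0,0]},
  {"claw":0,"linear":[-1,0,0],"rotation":[0,0,0]},
  {"claw":0,"linear":[-1,-0.5,0],"rotation":[0,0,0]},
  {"claw":0,"linear":[0,-1,0],"rotation":[0,0,0]},
  {"claw":0,"linear":[0,-1,0],"rotation":[0,0,0]},
  {"claw":0,"linear":[0,0,0],"rotation":[0,0,0]},
])

```text
time: 21.75
position: [0.4017, 0.3058, 0.2402]
tool_rot: [0.722, 1.447, -0.72]
ft_force: [-0.7, 0.3, -0.9]
grip_width: 0.998
```

```bash
python3 - <<'E'
from h import *
go(np.array([.4546,.3420,.107]),np.radians(37))
im,C,_=snap('side','pics/side5.png');im2,C2,_=snap('wrist','pics/w8.png');im3,C3,_=snap('top','pics/top5.png')
a=cv2.resize(im[120:330,230:380],None,fx=2.8,fy=2.8,interpolation=cv2.INTER_CUBIC)
c=np.zeros((588,800,3),np.uint8);c[:,:420]=a;c[:250,420:800]=im2[0:250,160:540];c[260:588,420:]=cv2.resize(im3[115:243,190:338],(380,328));cv2.imwrite('pics/v9.png',c)
E
```

```text
t 21.75 pos [0.4017 0.3058 0.2402] force [-0.7  0.3 -0.9] grip 0.998
lin [5.33 2.56 0.12] (target axes) rot [ 0.0009 -0.     -0.0009]
```

View pics/v9.png

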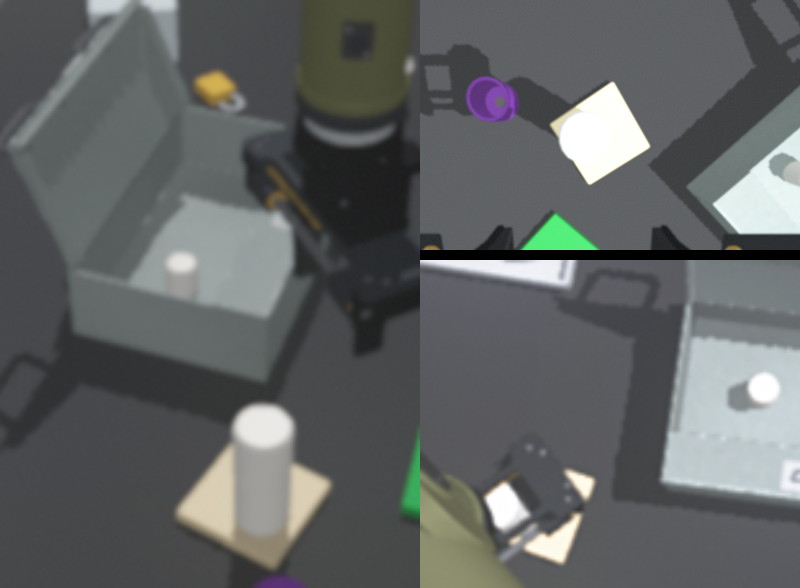

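Picture v9: the cover stands on the pot on its tile with smooth, continuous edges. The lid is open, the small crucible is in place, and nothing is in the gripper.

```bash
python3 - <<'E'
from h import *
for f,roi in(('pics/w8.png',(290,100,360,175)),('pics/side5.png',(308,258,342,290))):
    im,C=load(f);g=cv2.cvtColor(im,cv2.COLOR_BGR2GRAY);x0,y0,x1,y1=roi
    s=g[y0:y1,x0:x1];t=np.percentile(s,97)-(12 if 'side' in f else 3);hsv=cv2.cvtColor(im,cv2.COLOR_BGR2HSV)[y0:y1,x0:x1]
    m=((s>=t)&(hsv[...,1]<12)).astype(np.uint8);c=max(cv2.findContours(m,0,1)[0],key=cv2.contourArea)
    e=cv2.minEnclosingCircle(plane(C,c[:,0]+[x0,y0],.132)[:,:2].astype(np.float32));print(f,e,'vs pot .4492 .3380')
C=cam('side');C2=load('pics/w8.png')[1]
print(tri(C,(323.9,272.1),C2,(323,138)))
E
```

```text
pics/w8.png ((0.45892593264579773, 0.325625479221344), 0.03801325336098671) vs pot .4492 .3380
pics/side5.png ((0.45007073879241943, 0.3392193913459778), 0.019578171893954277) vs pot .4492 .3380
[0.44913436 0.33908785 0.13150791]
```

```bash
python3 -c "
from bench import *
print(close_job())"
```

```text
the job is handed in; nothing more can be done
None
```

The cover is on the loaded crucible and the job is handed in at about 22 s of the 67 s allowed; `close_job` gives no verdict. I flipped the hasp over onto the shut lid, swung the lid back to about 1.87 rad by its left handle, and let it rest open. Then I lifted the matching crucible from the right half of the box, lowered it in small steps onto the loaded one, and let go.

**Placing:** In the last pictures the cover stands upright on the loaded crucible, its top at 0.1315 m where 0.132 m was expected. Its centre is about 1–1.5 mm from the loaded crucible's measured centre. Just before release, the loaded crucible's edges in the side view were still where they had been before the cover came down.

**Everything else:** The last view shows the lid open, the small crucible in the box and nothing in the gripper. I saw the hasp folded before raising the lid, but did not view it again with the lid open. I did not re-measure the mortar or the padlock; the arm did not go near them.

**Checks that disagreed:**
- The final wrist-camera circle fit also caught the tile (38 mm radius), so I threw it out. I used the side fit and the two-view triangulation instead.
- Before placing, the wrist view put the cover's offset in the grip anywhere from 4 to 8 mm. I used 6.7 mm, backed by the side view.
- The wrist force never clearly showed the cover touching down. I judged contact from the height stopping at 0.107 m, as predicted.

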